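Clamp the mended edge of a carved printing block

ROBOT

A 7-joint arm with a two-finger parallel gripper is mounted at the origin on the work surface. World frame = base frame: x ahead of the robot, y to its left, z up, the work surface at z = 0. Lengths are in m, angles in rad, forces in N, time in s.
With the tool pointing down it reaches from about 0.425 to 1.025 m from the base axis. Payload 9.4 kg.
Tool frame: the origin (TCP) lies midway between the tips of the shut fingers; the grasp point (between the pads) lies 19 mm behind it (env.grasp_offset is the distance from the TCP to the grasp point, in m); z points along the fingers, y is the line along which they close (so a half turn about z gives the same grasp; the last joint's range is limited). The gripper opens to 93 mm and grips with 3 to 60 N. Pads are 15 mm wide; open, the fingers measure 128 mm over their backs; the gripper's body (75 mm by 188 mm) begins 65 mm behind the grasp point.
Start: joints at [1.194, 0.599, -0.003, 1.599, 0.002, 0.943, -0.08], TCP at [0.214, -0.693, 0.219] pointing down, gripper open.
Joint ranges: [-2.57, 2.57], [-0.35, 1.97], [-1.29, 1.29], [0.11, 2.56], [-1.05, 4.19], [0.11, 1.86], [-2.63, 2.63]. Speed limits (rad/s): [2.22, 2.22, 3.01, 3.01, 3.14, 3.14, 3.14].

INTERFACE

Orientations are given as a 3x3 rotation matrix whose columns are the frame's x, y, z axes.
In Python, from station import env, viewer, ticket gives the robot as it stands.
- The arm moves only by the tool servo_tool, never from a script. Its argument "targets" is a list that holds one entry, the list of rows, each a list of 5 numbers: the shift along the tool's x, y, z in m, then the turn about the tool's z in rad, then the closure in counts, from 0 (fully open) to 255 (shut). In form: [[[dx, dy, dz, roll, hand], ...]]. A call has 1 to 8 rows; each row shifts and turns the commanded pose from where the row before left it, along the tool's axes as they then stand; what a row does not reach is not made up. A row lasts 1/8 s, in which the tool goes at most 62.5 mm and 10.7 degrees, less where a joint would pass 70% of its speed; a pose out of reach is approached as far as the arm can. A call is refused whole if a number of a shift passes 0.0625 or a number of a turn 0.188, either way. A call with a gripper value outside its range is refused whole. The fingers move at their own pace and stop on an object; the grip force is fixed at half the most. Time passes only in rows, so rows that do not move let the fingers close. It gives the time, the measured TCP pose, the force, the opening and the grip force at its end, in the units of the state.
- env.read_state(): the state, without advancing time (a new reading comes with each control period).
- viewer.camera(name): name is "side" or "top" or "wrist"; returns a dict with "image" (420x560x3 uint8, red, green, blue), "fx", "fy", "cx", "cy" (pixels), "eye" and "orientation" of the camera in the world. Camera axes: x right, y up, looking along -z (the intrinsics and any distortion apply to the point x, -y, -z); pixel columns grow to the right and rows downward; lengths in m; the calibration is good to about 2 mm. A picture is of the moment at which its call begins. There is no depth.
- ticket.finish_job(): hands the job in; it is judged then, once.
The state is a dict: "time_s": time; "joints": joint angles; "dq": joint speeds; "effort": joint torques, N m; "ee_pos": TCP position; "orientation": TCP orientation; "force": force on the tool from outside, world axes, zero at the start; "moment": the same for the moment, N m; "opening": finger opening in m; "gripper_force": force on a finger pad.
Only numpy, scipy, OpenCV 4.12 (cv2) and the standard library are available. Lean on these libraries where they do the work, as an engineer would, in place of code of your own. Each camera call takes 0.05 s, during which the arm holds its last target. There are 200 camera calls.

TASK

The carved printing block standing in its stand has a freshly mended dip in its top edge, still covered by a snug wooden guard: first pull the guard straight up off the block and set it down gently (not dropped) in the shallow wooden tray. Then squeeze open the spring clamp that is stored on the edge of the plain board, take it off, and clip it fully down over the middle of the mended dip, upright and square to the edge, so that its jaws grip both faces of the block. Leave the stone seal in the tray, the bottles, the brush and the jar where they are.

Things in the scene. Friction and masses are not known exactly. Their poses are not given: they have to be found in the camera images.
- block: Dark carved block upright in a fixed stand (115 x 170 x 18 mm): 16 mm thick (x), 170 long (y). Its top edge has a dip, y -32 to 32 mm, edge 120 mm above the table; shoulders 132 mm. A groove on each face, 6 to 18 mm below the dip's edge, holds the guard. A lower blank board (75 mm high, 12 thick) stands parallel at x = +50 mm. Origin on the table under the carved block's middle; z up.
- block_saddle (a point): The middle of the dip's top edge: where the guard sits at the start and the clamp must go; 120 mm above the block's origin, same axes.
- guard: Wooden cap, 30 mm thick (x), 50 long (y), 44 high, 80 g; origin at the centre of its underside, z up. Its slot (18 mm wide, 21 deep, open below and along y) straddles the edge; two sprung brass nubs in it snap into the grooves: pull straight up with 8 to 20 N. Grip it across x, above 12 mm from its underside. Clear of the block once lifted 25 mm.
- rail: Plain fixed storage board on a foot (90 x 160 x 18 mm): 16 mm thick (x), 150 long (y), top edge 100 mm above the table. The clamp sits on it. A small steel bulldog clip fixed near its -y end (y -58 mm, 132 mm high) is not to be used. Origin on the table under the board's middle, z up.
- clamp: Spring clamp like a big clothes-peg, 106 mm tall, 22 wide (y), 90 g: two steel jaws down (z 0 to 48 mm, 5 thick), two black rubber handles up (z 54 to 105 mm). Origin midway between the jaw tips, z up, x the opening direction, hinge along y at z = 48 mm. Same turned half round about z.
- clamp_throat (a point): The bottom of the clamp's hinge barrel between the jaws, 41 mm above the clamp's origin: it comes down onto the edge when the clamp is fully home.
- clamp_grip (a point): Midway between the handles, 85 mm above the clamp's origin: where to pinch along x. Over their outsides the handles measure 46 mm near the top while gripping 16 mm; pinched to 30 mm (15 to 20 N) they lie parallel and the jaw tips are 28 mm apart.
- clamp_jaw (a joint): Opening of the clamp (rad): 0 gripping 16 mm, 0.28 squeezed fully open, -0.1 closed on nothing.
- tray: Shallow open wooden tray, 140 mm (x) x 210 mm (y), 25 mm high, walls and floor 5 mm, fixed. Origin under its centre, z up.
- seal: Small square stone seal standing in the tray, 25 x 25 x 50 mm, origin at the centre of its underside; leave it.
- ink_jar: Brown glass ink jar, 56 mm across, 75 mm high, origin under its centre; leave it.
- round_brush: Round printing brush standing on its bristles, 60 mm across, 115 mm high, origin under its centre; leave it.
- dark_bottle: Dark bottle, 64 mm across, 200 mm high, origin under its centre; leave it.
- spray_bottle: Red spray bottle with an orange head, 68 mm across, 171 mm high, origin under its centre; leave it.
Not all that is in view belongs to the job. Of the things like the clamp, leave any that is blue; of the rest the larger one is meant.

How it is judged:
By the outcome, as a careful person would: the job done as asked, in the order asked, and still so for the second after the job is handed in, with the robot touching nothing.
It also fails if it takes over 67 s, if anything falls off the work surface, if the arm or the gripper's body presses on something with over 40 N, if the wrist force passes 120 N, or if a joint passes its speed limit or range.

## Working session

There is one attempt and no reset: what is moved stays moved. The work goes in short steps, Python scripts to look and compute and a tool call to move; the robot and the scene stay as the last step left them, time stands still between calls to the robot, and variables do not carry over. Pictures are saved under pics/ and viewed, at most 10 in all, crops included, and the job is handed in when it is done.

Besides the shell and the picture viewer there is one more tool, called as a command line: name --argument value ..., lists and objects as JSON in quotes. servo_tool: Moves the arm, as the interface text tells. Its arguments: {"type":"object","properties":{"targets":{"type":"array","items":{"type":"array","items":{"type":"array","items":{"type":"number"}}}}},"required":["targets"]}

```bash
ls; mkdir -p pics
cat > h.py <<'E'
import numpy as np, cv2
from station import env, viewer, ticket
def shot(n,f):
    c=viewer.camera(n); cv2.imwrite(f'pics/{f}.png',c['image'][:,:,::-1]); np.save(f'pics/{f}.npy',c,allow_pickle=True); return c
def load(f): return np.load(f'pics/{f}.npy',allow_pickle=True).item()
def ray(c,u,v):
    d=np.array([(u-c['cx'])/c['fx'],-(v-c['cy'])/c['fy'],-1.]); return np.array(c['eye']),np.array(c['orientation'])@d
def onz(c,u,v,z):
    e,d=ray(c,u,v); return e+d*(z-e[2])/d[2]
def proj(c,p):
    q=np.array(c['orientation']).T@(np.array(p)-c['eye']); return c['cx']+c['fx']*q[0]/-q[2], c['cy']-c['fy']*q[1]/-q[2]
E
python3 - <<'E'
from h import *
for n in('top','side'):
    c=shot(n,n+'0'); print({k:(v if k!='image' else 0) for k,v in c.items()})
s=env.read_state();print(s)
E
```

```text
pics
{'image': 0, 'fx': 485.0681434272669, 'fy': 485.0681434272669, 'cx': 283.5133807227748, 'cy': 207.5155101183369, 'eye': array([0.28315214, 0.02567167, 1.41390977]), 'orientation': array([[-1.67223672e-04,  9.77724537e-01, -2.09892118e-01],
       [-9.99994445e-01, -8.62250725e-04, -3.21984910e-03],
       [-3.32910510e-03,  2.09890414e-01,  9.77719250e-01]])}
{'image': 0, 'fx': 434.72526355062513, 'fy': 434.72526355062513, 'cx': 285.147186189257, 'cy': 206.9563492447441, 'eye': array([0.16786481, 0.7286197 , 0.61446222]), 'orientation': array([[-0.88287263,  0.25610368, -0.39363285],
       [-0.46958257, -0.4719789 ,  0.74614217],
       [ 0.00530336,  0.84359162,  0.53695908]])}
{'time_s': 0.1, 'joints': array([ 1.19428298,  0.60006003, -0.00253664,  1.60000978,  0.0018154 ,
        0.94291432, -0.07977742]), 'dq': array([-1.09671983e-04, -2.28787041e-03,  2.45529815e-03, -2.42749646e-03,
       -4.84411180e-05,  1.72090590e-03, -3.35709991e-04]), 'effort': array([ 5.63866080e-03, -7.66563821e+01,  1.50241334e+00, -2.52936977e+01,
       -5.23202028e-02,  1.36780305e-02,  1.21043237e-05]), 'ee_pos': array([ 0.2139784 , -0.69226395,  0.21784998]), 'orientation': array([[ 9.55366625e-01,  2.95422260e-01, -5.47617383e-04],
       [ 2.95422732e-01, -9.55365783e-01,  1.27722834e-03],
       [-1.45853227e-04, -1.38199995e-03, -9.99999034e-01]]), 'force': array([ 0.42184917, -0.42560561, -0.97186489]), 'moment': array([-0.02598476, -0.00236761, -0.02004106]), 'gripper_force': 0.0, 'opening': 0.09314158940609628}
```

View pics/top0.png

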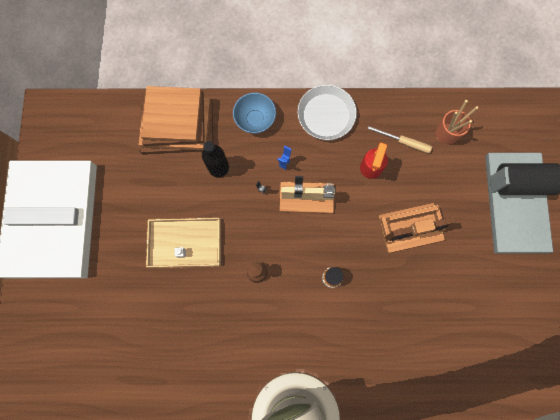

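View pics/side0.png

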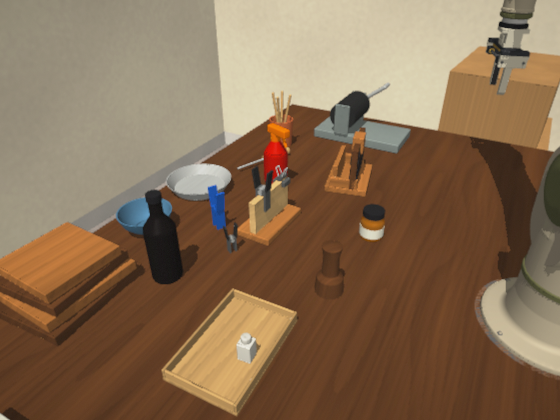

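Top view: the carved block with its guard is at about (420,228), the rail at (307,195), the tray at (184,243) and the seal at (180,252). Three things look like the clamp: the black one on the rail at (298,188), the blue one at (286,157), and a small black one on the table at (262,187). The bulldog clip at (329,190) is not to be used. I choose the one on the rail and will check it in a close crop.

Run:
```python
from h import *
t=load('top0')['image'][:,:,::-1];s=load('side0')['image'][:,:,::-1]
a=cv2.resize(t[140:260,245:455],None,fx=3.8,fy=3.8,interpolation=cv2.INTER_CUBIC)[:456]
cv2.imwrite('pics/c1.png',a); print(a.shape)
b=cv2.resize(s[120:255,195:385],None,fx=4.2,fy=4.2,interpolation=cv2.INTER_CUBIC); cv2.imwrite('pics/c2.png',b); print(b.shape)
```

```text
(456, 798, 3)
(567, 798, 3)
```

View pics/c1.png

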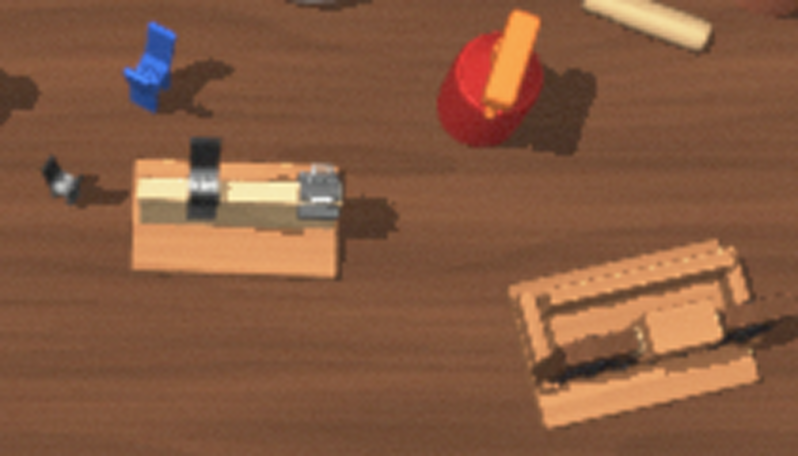

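View pics/c2.png

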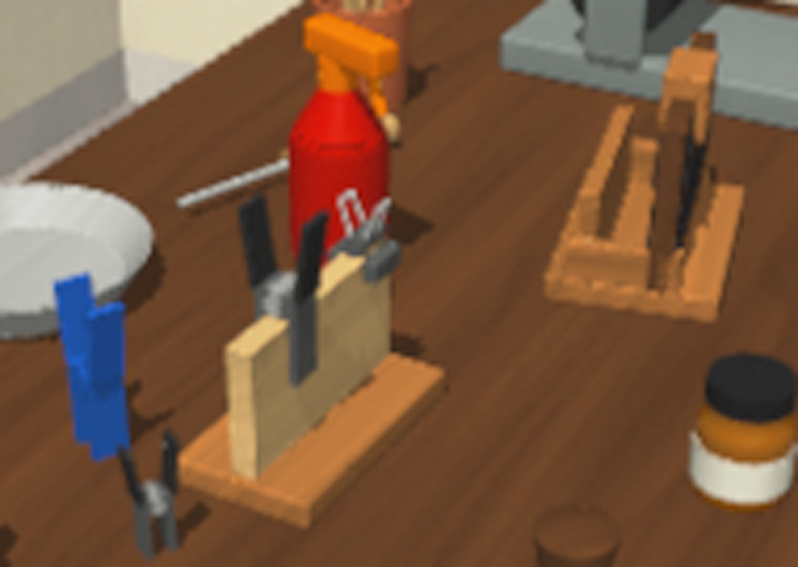

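The crop confirms it: the large black-handled clamp sits on the rail, the small black one stands on the table, and the blue one is separate. The guard's top face is centred at about (425.3,226.3).

Run:
```python
from h import *
np.set_printoptions(precision=4,suppress=True)
c=load('top0'); S=lambda x,y:(245+x/3.8,140+y/3.8)
def P(x,y,z): return onz(c,*S(x,y),z)
g=[P(*p,.143) for p in((645,312),(720,300),(725,342),(650,355))];print('guard',np.mean(g,0),*g)
f=[P(*p,.018) for p in((547,428),(760,378),(718,240),(510,288))];d=f[0]-f[1];print('stand',*f,np.mean(f,0),np.arctan2(-d[0],d[1]), np.linalg.norm(d))
r=[P(*p,.018) for p in((132,268),(337,277),)];d=r[0]-r[1];print('rail',*r,np.arctan2(-d[0],d[1]),np.linalg.norm(d))
r=[P(*p,.1) for p in((136,202),(338,207),)];d=r[0]-r[1];print('railtop front edge',*r,np.arctan2(-d[0],d[1]),np.linalg.norm(d))
for p in((205,140),(203,218)): print('clamp h',P(*p,.164))
print('hinge',P(204,183,.107))
print('tray',*[onz(c,*p,.025) for p in((148,220),(220,219),(220,266),(148,268))],'seal',onz(c,180,252,.05))
# cross view: clamp hinge, guard in side view
s=load('side0'); T=lambda x,y:(195+x/4.2,120+y/4.2)
for n,(p,q) in dict(hinge=((204,183),(280,290)),guard=((685,328),(693,68))).items():
    e1,d1=ray(c,*S(*p)); e2,d2=ray(s,*T(*q))
    k=np.linalg.lstsq(np.c_[d1,-d2],e2-e1,rcond=None)[0]; print(n,e1+k[0]*d1,e2+k[1]*d2)
```

```text
guard [ 0.5052 -0.3465  0.143 ] [ 0.516  -0.3192  0.143 ] [ 0.5245 -0.3722  0.143 ] [ 0.4947 -0.3738  0.143 ] [ 0.4855 -0.321   0.143 ]
stand [ 0.4495 -0.2737  0.018 ] [ 0.4876 -0.4379  0.018 ] [ 0.5956 -0.4129  0.018 ] [ 0.5578 -0.2502  0.018 ] [ 0.5226 -0.3437  0.018 ] 0.22842558777198183 0.16850989499213137
rail [0.5738 0.0414 0.018 ] [ 0.5665 -0.117   0.018 ] -0.04566707092875456 0.15853344154180318
railtop front edge [0.6062 0.0376 0.1   ] [ 0.6022 -0.1105  0.1   ] -0.026456479464189813 0.14813224905017947
clamp h [ 0.6353 -0.0115  0.164 ]
clamp h [ 0.5789 -0.0097  0.164 ]
hinge [ 0.6187 -0.0122  0.107 ]
tray [0.5444 0.4253 0.025 ] [0.5472 0.2154 0.025 ] [0.4106 0.2117 0.025 ] [0.405  0.4172 0.025 ] seal [0.4478 0.3223 0.05  ]
hinge [ 0.6175 -0.0121  0.1118] [ 0.6195 -0.0112  0.1123]
guard [ 0.5052 -0.3474  0.1398] [ 0.5052 -0.3474  0.1398]
```

servo_tool --targets '[[[0.0475, -0.0305, 0, 0, 0], [0.0475, -0.0305, 0, 0, 0], [0.0475, -0.0305, 0, 0, 0], [0.0475, -0.0305, 0, 0, 0], [0.0475, -0.0305, 0, 0, 0], [0.0475, -0.0305, 0, 0, 0], [0.0475, -0.0305, 0, 0, 0], [0.0475, -0.0305, 0, 0, 0]]]'

```text
time_s: 1.1
ee_pos: [0.5059, -0.3458, 0.2184]
orientation: [[0.955, 0.295, -0.0], [0.295, -0.955, 0.0], [-0.0, -0.0, -1.0]]
force: [-0.3, 0.0, 0.4]
opening: 0.0928
gripper_force: 0.0
```

servo_tool --targets '[[[0, 0, 0, -0.185, 0], [0, 0, 0, -0.185, 0], [0, 0, 0, -0.185, 0], [0, 0, 0, -0.185, 0], [0, 0, 0, -0.185, 0], [0, 0, 0, -0.185, 0], [0, 0, 0, -0.185, 0], [0, 0, 0, -0.185, 0]]]'

```text
time_s: 2.1
ee_pos: [0.5048, -0.3472, 0.2183]
orientation: [[-0.213, 0.977, -0.001], [0.977, 0.213, 0.0], [0.0, -0.001, -1.0]]
force: [-0.0, 0.4, 0.6]
opening: 0.0924
gripper_force: 0.0
```

```bash
cat >> h.py <<'E'
np.set_printoptions(precision=4,suppress=True)
def go(p,a):
    "shift in tool axes to world p, roll to bring tool y to world angle a"
    s=env.read_state(); R=np.array(s['orientation']); y=R[:,1]; r=-(a-np.arctan2(y[1],y[0])); r=(r+np.pi/2)%np.pi-np.pi/2
    print('t',s['time_s'],'pos',s['ee_pos'],'ang',np.arctan2(y[1],y[0]),'F',s['force'],'open',s['opening'],s['gripper_force'])
    print('shift',R.T@(np.array(p)-s['ee_pos']),'roll',r,'j',s['joints'])
E
python3 - <<'E'
from h import *
go((.505,-.347,.112),.226); c=shot('wrist','w1'); print(c['eye'],c['orientation'],c['fx'],c['cx'],c['cy'])
E
```

```text
t 2.1 pos [ 0.5048 -0.3472  0.2183] ang 0.2150563266944655 F [-0.0023  0.3798  0.6457] open 0.09241025385382134 0.0
shift [0.0002 0.0003 0.1063] roll -0.010943673305534585 j [ 0.8048  0.4955 -0.4299  1.8467  0.2653  0.8566  0.4602]
[ 0.4921 -0.2824  0.3825] [[ 0.977  -0.2067 -0.0518]
 [ 0.2131  0.9475  0.2383]
 [-0.0002 -0.2438  0.9698]] 325.48784870588526 278.0189325501461 213.37845013887923
```

View pics/w1.png

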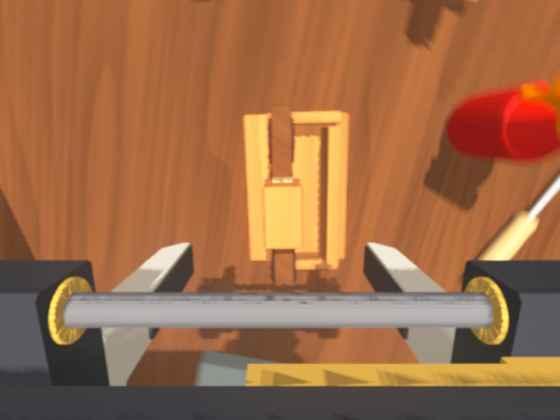

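The wrist view shows the guard's top with corners at about (264,188), (301,187), (302,248) and (266,248). The block edge runs from (282,106) to (284,283), and the fingers straddle it.

Run:
```python
from h import *
c=load('w1'); g=[onz(c,*p,.142) for p in((264,188),(301,187),(302,248),(266,248))]; m=np.mean(g,0);print(m,*g)
b=[onz(c,*p,.132) for p in((282,108),(284.5,282))];d=b[0]-b[1];print(b,np.linalg.norm(d),np.arctan2(-d[0],d[1]))
e=[onz(c,*p,.018) for p in((244,116),(250,260))];d=e[0]-e[1];print(e,np.linalg.norm(d),np.arctan2(-d[0],d[1]))
go((*m[:2],.112),.226)
```

```text
[ 0.5098 -0.3446  0.142 ] [ 0.4906 -0.3246  0.142 ] [ 0.5174 -0.318   0.142 ] [ 0.5293 -0.3648  0.142 ] [ 0.5018 -0.3708  0.142 ]
[array([ 0.4914, -0.2654,  0.132 ]), array([ 0.5235, -0.4007,  0.132 ])] 0.13904389407392528 0.23283958471675759
[array([ 0.453 , -0.2744,  0.018 ]), array([ 0.4911, -0.4354,  0.018 ])] 0.16543799361236294 0.23275212194452222
t 2.15 pos [ 0.5047 -0.3475  0.2182] ang 0.2233524671689913 F [ 0.4806 -0.1529 -0.2145] open 0.09312714474601276 0.0
shift [0.0017 0.0057 0.1062] roll -0.0026475328310087143 j [ 0.8063  0.4959 -0.4317  1.8466  0.2667  0.857   0.4674]
```

servo_tool --targets '[[[0.001, 0.003, 0.02, -0.008, 0], [0, 0, 0.02, 0, 0], [0, 0, 0.02, 0, 0], [0, 0, 0.02, 0, 0], [0, 0, 0.016, 0, 0], [0, 0, 0.01, 0, 80], [0, 0, 0, 0, 120], [0, 0, 0, 0, 140]]]'

```text
time_s: 3.15
ee_pos: [0.5081, -0.3459, 0.1131]
orientation: [[-0.215, 0.977, 0.001], [0.977, 0.215, -0.0], [-0.001, 0.001, -1.0]]
force: [0.3, 0.1, 0.3]
opening: 0.0675
gripper_force: 0.0
```

servo_tool --targets '[[[0, 0, 0, 0, 170], [0, 0, 0, 0, 200], [0, 0, 0, 0, 255], [0, 0, 0, 0, 255], [0, 0, 0, 0, 255], [0, 0, 0, 0, 255]]]'

```text
time_s: 3.9
ee_pos: [0.508, -0.3457, 0.1127]
orientation: [[-0.215, 0.977, 0.0], [0.977, 0.215, -0.0], [-0.0, 0.0, -1.0]]
force: [0.3, -0.5, 1.9]
opening: 0.0301
gripper_force: 30.0
```

servo_tool --targets '[[[0, 0, -0.004, 0, 255], [0, 0, -0.004, 0, 255], [0, 0, -0.004, 0, 255], [0, 0, -0.006, 0, 255], [0, 0, -0.01, 0, 255], [0, 0, -0.02, 0, 255], [0, 0, -0.03, 0, 255], [0, 0, -0.045, 0, 255]]]'

```text
time_s: 4.9
ee_pos: [0.5073, -0.3455, 0.2368]
orientation: [[-0.215, 0.977, -0.001], [0.977, 0.215, 0.001], [0.001, -0.001, -1.0]]
force: [-0.0, -0.2, -0.6]
opening: 0.0297
gripper_force: 30.0
```

Run:
```python
from h import *
go((.485,.27,.235),0.0); shot('side','s2'); shot('wrist','w2')
s=load('s2')['image'][:,:,::-1];w=load('w2')['image'][:,:,::-1]
a=cv2.resize(s[90:225,290:400],(440,540)); b=cv2.resize(w[60:300,200:360],(360,540)); cv2.imwrite('pics/c3.png',np.hstack([a,b]))
```

```text
t 4.9 pos [ 0.5073 -0.3455  0.2368] ang 0.2170520948257732 F [-0.0358 -0.1782 -0.6167] open 0.029741933327303696 29.999902546405792
shift [0.6059 0.1108 0.0022] roll 0.21705209482577326 j [ 0.8085  0.4781 -0.4403  1.8244  0.2537  0.8961  0.4685]
```

View pics/c3.png

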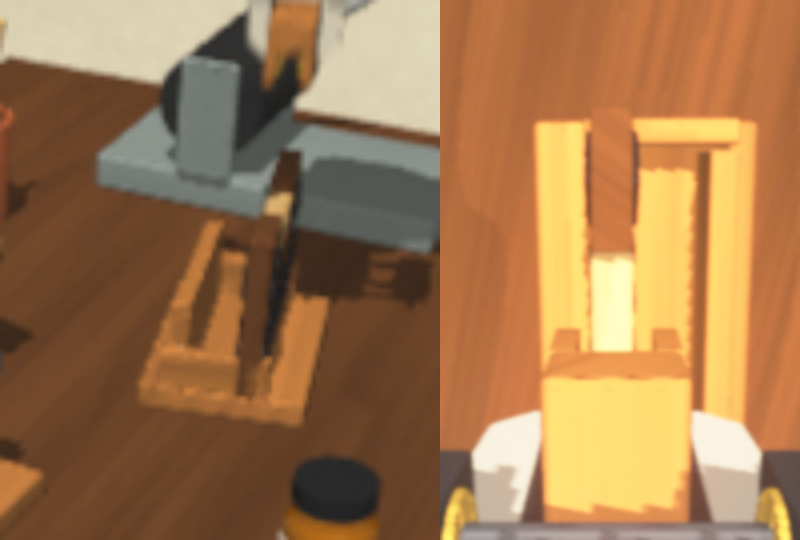

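The guard came off cleanly and is in the gripper; the bare light-coloured dip is visible below it. Next I carry it to the tray.

servo_tool --targets '[[[0.03, 0.005, 0, 0, 255], [0.053, 0.01, 0, 0, 255], [0.053, 0.01, 0, 0, 255], [0.053, 0.01, 0, 0, 255], [0.053, 0.01, 0, 0, 255], [0.053, 0.01, 0, 0, 255], [0.053, 0.01, 0, 0, 255], [0.053, 0.01, 0, 0, 255]]]'

```text
time_s: 6.0
ee_pos: [0.4945, 0.0636, 0.2361]
orientation: [[-0.215, 0.977, 0.001], [0.977, 0.215, -0.0], [-0.0, 0.001, -1.0]]
force: [0.9, 0.4, -1.6]
opening: 0.0294
gripper_force: 30.0
```

servo_tool --targets '[[[0.053, 0.01, 0, 0, 255], [0.053, 0.01, 0, 0, 255], [0.053, 0.01, 0, 0, 255], [0.046, 0.006, 0, 0.1, 255], [0, 0, 0, 0.1, 255], [0, 0, 0, 0, 255]]]'

```text
time_s: 6.75
ee_pos: [0.4854, 0.2703, 0.2358]
orientation: [[-0.019, 1.0, 0.0], [1.0, 0.019, -0.0], [-0.0, 0.0, -1.0]]
force: [0.3, 0.1, -0.3]
opening: 0.0297
gripper_force: 30.0
```

Run:
```python
from h import *
go((.485,.27,.021),0.015); c=shot('top','t3')
cv2.imwrite('pics/c4.png',cv2.resize(c['image'][130:290,110:310,::-1],None,fx=3.5,fy=3.5,interpolation=cv2.INTER_CUBIC))
```

```text
t 6.75 pos [0.4854 0.2703 0.2358] ang 0.018793177392120806 F [ 0.3255  0.0532 -0.262 ] open 0.02974041598353601 30.000434294342995
shift [-0.0002 -0.0005  0.2148] roll 0.0037931773921207057 j [-0.2555  0.4136 -0.4878  1.9505  0.2569  0.8379 -0.8629]
```

View pics/c4.png

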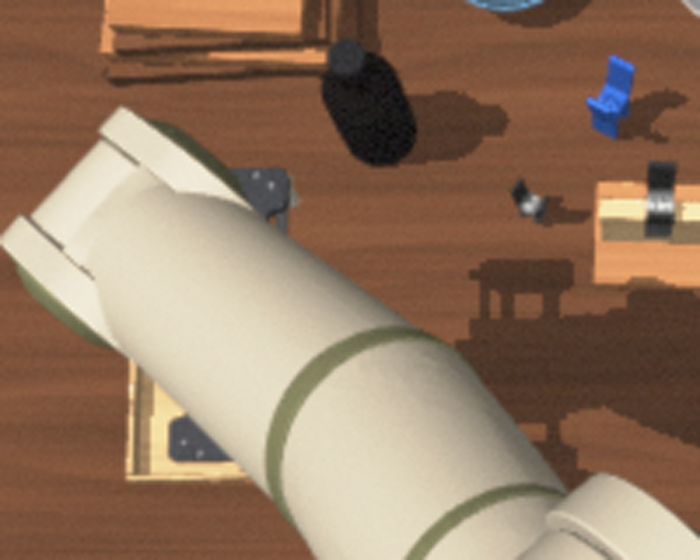

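servo_tool --targets '[[[-0.008, 0, 0.03, 0, 255], [0, 0, 0.04, 0, 255], [0, 0, 0.04, 0, 255], [0, 0, 0.04, 0, 255], [0, 0, 0.03, 0, 255], [0, 0, 0.02, 0, 255], [0, 0, 0.009, 0, 255], [0, 0, 0.002, 0, 255]]]'

```text
time_s: 7.8
ee_pos: [0.4861, 0.2616, 0.0246]
orientation: [[-0.017, 1.0, -0.0], [1.0, 0.017, -0.0], [-0.0, -0.0, -1.0]]
force: [0.3, -0.3, -1.0]
opening: 0.0297
gripper_force: 30.0
```

servo_tool --targets '[[[0, 0, 0.002, 0, 255], [0, 0, 0.002, 0, 255], [0, 0, 0.001, 0, 255], [0, 0, 0, 0, 255]]]'

```text
time_s: 8.3
ee_pos: [0.4859, 0.262, 0.0198]
orientation: [[-0.017, 1.0, 0.0], [1.0, 0.017, 0.0], [0.0, 0.0, -1.0]]
force: [-0.2, 0.6, -1.2]
opening: 0.0297
gripper_force: 30.0
```

servo_tool --targets '[[[0, 0, 0.001, 0, 255], [0, 0, 0, 0, 255]]]'

```text
time_s: 8.55
ee_pos: [0.4858, 0.262, 0.0185]
orientation: [[-0.017, 1.0, -0.0], [1.0, 0.017, -0.0], [-0.0, -0.0, -1.0]]
force: [-1.3, -0.1, -1.5]
opening: 0.0296
gripper_force: 30.0
```

servo_tool --targets '[[[0, 0, 0.001, 0, 255], [0, 0, 0, 0, 255]]]'

```text
time_s: 8.8
ee_pos: [0.4859, 0.262, 0.0184]
orientation: [[-0.017, 1.0, 0.001], [1.0, 0.017, -0.0], [-0.0, 0.001, -1.0]]
force: [-2.3, -0.5, 10.9]
opening: 0.0297
gripper_force: 30.0
```

servo_tool --targets '[[[0, 0, 0, 0, 170], [0, 0, 0, 0, 150], [0, 0, 0, 0, 120], [0, 0, 0, 0, 100], [0, 0, -0.02, 0, 90], [0, 0, -0.05, 0, 90], [0, 0, -0.06, 0, 60], [0, 0, -0.06, 0, 0]]]'

```text
time_s: 9.8
ee_pos: [0.4855, 0.2617, 0.2093]
orientation: [[-0.017, 1.0, -0.001], [1.0, 0.017, -0.0], [-0.0, -0.001, -1.0]]
force: [1.5, 0.1, 0.2]
opening: 0.0757
gripper_force: 0.0
```

Run:
```python
from h import *
go((.607,-.0115,.22),-.035); c=shot('wrist','w4'); shot('side','s4')
w=c['image'][:,:,::-1]; s=load('s4')['image'][:,:,::-1]
cv2.imwrite('pics/c5.png',np.hstack([cv2.resize(w,(400,300)),cv2.resize(s,(400,300))]))
# clamp height check in top/side: hinge z
```

```text
t 9.8 pos [0.4855 0.2617 0.2093] ang 0.01707517629018353 F [1.4762 0.141  0.154 ] open 0.07566447862559147 0.0
shift [-0.2753  0.1168 -0.0108] roll 0.052075176290183434 j [-0.2395  0.4434 -0.4957  1.9863  0.2931  0.782  -0.8879]
```

View pics/c5.png

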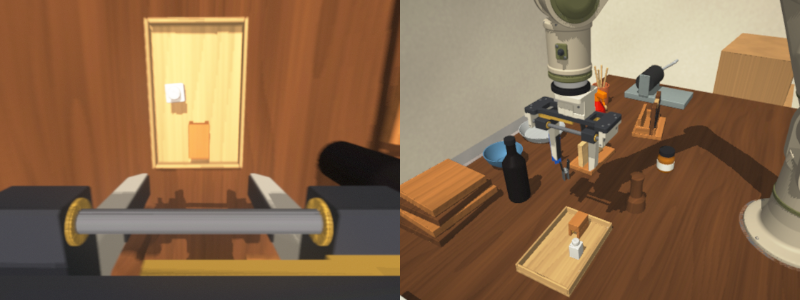

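The guard stands upright in the tray, clear of the seal. Next is the clamp.

servo_tool --targets '[[[-0.02, 0, -0.04, 0, 0], [-0.045, 0.01, 0, 0.026, 0], [-0.045, 0.018, 0, 0.026, 0], [-0.045, 0.022, 0, 0, 0], [-0.045, 0.022, 0, 0, 0], [-0.04, 0.022, 0, 0, 0], [-0.035, 0.022, 0, 0, 0], [0, 0, 0, 0, 0]]]'

```text
time_s: 10.9
ee_pos: [0.5975, -0.0198, 0.2464]
orientation: [[0.04, 0.999, -0.001], [0.999, -0.04, -0.001], [-0.001, -0.001, -1.0]]
force: [-0.5, 0.5, -1.1]
opening: 0.0932
gripper_force: 0.0
```

Run:
```python
from h import *
go((.607,-.0115,.22),-.035); c=shot('wrist','w5')
```

```text
t 10.9 pos [ 0.5975 -0.0198  0.2464] ang -0.040386705743123266 F [-0.4615  0.5098 -1.0754] open 0.09323484692701321 0.0
shift [0.0087 0.0092 0.0264] roll -0.005386705743123166 j [ 0.2513  0.4487 -0.4471  1.8491  0.2432  0.8988 -0.3503]
```

View pics/w5.png

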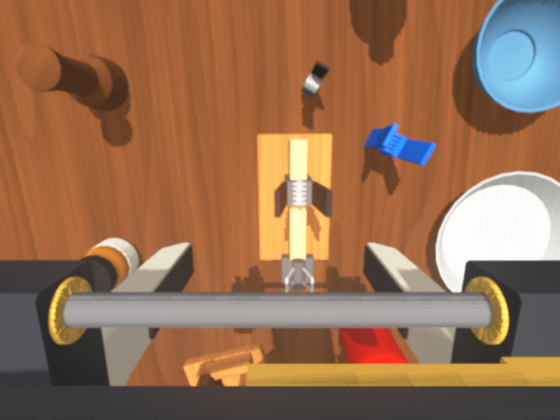

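The wrist view shows the clamp hinge at (299,190), its handles at about (281,198) and (318,196), the rail edge running from (298,140) to (298,258), and the bulldog clip at (298,272).

Run:
```python
from h import *
c=load('w5'); im=c['image']; m=(im.max(2)<45).astype(np.uint8); m[:, :265]=0;m[:,335:]=0;m[:160]=0;m[225:]=0
n,l,st,ce=cv2.connectedComponentsWithStats(m)
for i in range(1,n):
    if st[i,4]>20: print(st[i],ce[i],onz(c,*ce[i],.15))
print('hinge',onz(c,299,190,.112))
for v in(142,170,225,255):
    row=im[v,270:330].astype(int); k=np.where((row[:,0]>200)&(row[:,2]>110))[0]+270; print(v,k.min(),k.max(),onz(c,(k.min()+k.max())/2,v,.1))
for r in im[196:212:4,268:330:2]: print(r.max(1))
```

```text
hinge [ 0.6191 -0.0071  0.112 ]
142 290 307 [0.6204 0.0361 0.1   ]
170 290 307 [0.6198 0.0101 0.1   ]
225 289 306 [ 0.6174 -0.0444  0.1   ]
255 289 305 [ 0.6161 -0.0761  0.1   ]
[254 254 253 204 121 120 111 107 107 121 170 177 187 204 233 248 248 229
 203 186 176 170 119 100  98  97  97  95  94 101 106]
[253 254 253 202 122 121 113 107 110 121 172 178 184 207 240 252 252 237
 207 184 177 171 117 102  98  99  97  95  94 102 106]
[253 254 253 220 125 121 114 109 112 147 177 187 213 235 247 248 247 245
 235 203 182 193 158 106 102 102  99  96  96 101 107]
[253 254 253 221 123 121 114 111 195 251 209 238 253 253 253 251 236 251
 251 214 196 193 229 249 203 115  99  97  97 104 110]
```

servo_tool --targets '[[[0.0116, 0.0206, 0, 0.002, 0], [0, 0, 0.03, 0, 0], [0, 0, 0.03, 0, 0], [0, 0, 0.03, 0, 0], [0, 0, 0.02, 0, 0], [0, 0, 0.0115, 0, 60], [0, 0, 0, 0, 80], [0, 0, 0, 0, 100]]]'

```text
time_s: 11.95
ee_pos: [0.6181, -0.0047, 0.1268]
orientation: [[0.037, 0.999, 0.001], [0.999, -0.037, 0.0], [0.0, 0.001, -1.0]]
force: [0.5, -0.4, -0.2]
opening: 0.0676
gripper_force: 0.0
```

Run:
```python
from h import *
go((.6185,-.009,.125),-.038); c=shot('wrist','w6')
cv2.imwrite('pics/c6.png',cv2.resize(c['image'][150:300,180:400,::-1],None,fx=3.6,fy=3.6))
```

```text
t 11.95 pos [ 0.6181 -0.0047  0.1268] ang -0.036540538760029814 F [ 0.5286 -0.3783 -0.1761] open 0.06760459609333534 0.0
shift [-0.0043  0.0006  0.0018] roll 0.0014594612399700946 j [ 0.1722  0.6076 -0.3838  1.9149  0.3458  0.6826 -0.4568]
```

View pics/c6.png

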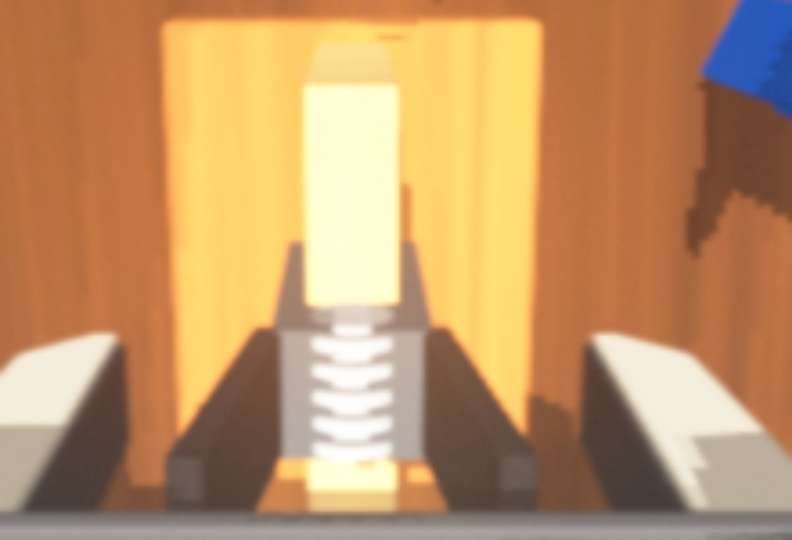

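The handles sit centred between the open fingers. The handle tops are at about crop (352,475), and the barrel spans rows 310 to 462.

Run:
```python
from h import *
c=load('w6'); Q=lambda x,y,z:onz(c,180+x/3.6,150+y/3.6,z)
for n,p in dict(tipPlusY=(352,453,.164),tipMinusY=(352,497,.164),barP=(352,325,.112),barM=(352,462,.112),railend=(352,84,.1)).items(): print(n,Q(*p))
```

```text
tipPlusY [0.6198 0.0025 0.164 ]
tipMinusY [ 0.6196 -0.0031  0.164 ]
barP [0.6198 0.0006 0.112 ]
barM [ 0.6189 -0.0233  0.112 ]
railend [0.6212 0.0379 0.1   ]
```

servo_tool --targets '[[[-0.005, 0.001, 0.002, 0, 100], [0, 0, 0, 0, 120], [0, 0, 0, 0, 140], [0, 0, 0, 0, 160], [0, 0, 0, 0, 255], [0, 0, 0, 0, 255], [0, 0, 0, 0, 255], [0, 0, 0, 0, 255]]]'

```text
time_s: 13.0
ee_pos: [0.6178, -0.0102, 0.125]
orientation: [[0.037, 0.999, -0.001], [0.999, -0.037, -0.001], [-0.001, -0.001, -1.0]]
force: [-5.3, -1.1, 11.5]
opening: 0.0296
gripper_force: 30.0
```

servo_tool --targets '[[[0, 0, -0.004, 0, 255], [0, 0, -0.008, 0, 255], [0, 0, -0.015, 0, 255], [0, 0, -0.025, 0, 255], [0, 0, -0.035, 0, 255], [0, 0, -0.04, 0, 255], [0, 0, -0.02, 0, 255], [0, 0, 0, 0, 255]]]'

```text
time_s: 14.0
ee_pos: [0.6194, -0.01, 0.2734]
orientation: [[0.037, 0.999, 0.004], [0.999, -0.037, 0.0], [0.0, 0.004, -1.0]]
force: [0.1, -0.0, -1.4]
opening: 0.0299
gripper_force: 30.0
```

Run:
```python
from h import *
go((.508,-.346,.26),.23); c=shot('wrist','w7'); s=shot('side','s7')
p=proj(s,env.read_state()['ee_pos']); print(p); x,y=int(p[0]),int(p[1])
cv2.imwrite('pics/c7.png',np.hstack([cv2.resize(c['image'][150:300,180:400,::-1],(440,300)),cv2.resize(s['image'][max(0,y-75):y+75,x-60:x+60,::-1],(320,400))[50:350]]))
```

```text
t 14.0 pos [ 0.6194 -0.01    0.2734] ang -0.037179316536780985 F [ 0.09   -0.0451 -1.4313] open 0.02985930396587821 29.961724877357483
shift [-0.3399 -0.0989  0.013 ] roll -0.26717931653678106 j [ 0.2399  0.4482 -0.4567  1.7738  0.2347  0.9695 -0.3478]
(np.float64(260.1705339763758), np.float64(124.00259684754471))
```

View pics/c7.png

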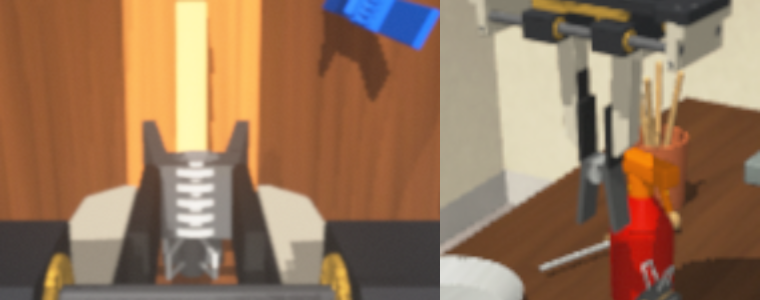

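The lifted clamp is held squarely by its handles with the jaws open. I've now viewed 11 pictures, one over the limit of 10, so from here I measure numerically only. I move to just past the dip so the wrist camera sees it unobstructed.

servo_tool --targets '[[[-0.03, -0.007, 0, 0, 255], [-0.052, -0.012, 0, 0, 255], [-0.052, -0.012, 0, 0, 255], [-0.052, -0.012, 0, 0, 255], [-0.052, -0.012, 0, 0, 255], [-0.052, -0.012, 0, 0, 255], [-0.052, -0.012, 0, 0, 255], [-0.041, -0.008, 0, 0, 255]]]'

```text
time_s: 15.1
ee_pos: [0.5157, -0.3919, 0.2695]
orientation: [[0.039, 0.999, -0.002], [0.999, -0.039, 0.001], [0.001, -0.002, -1.0]]
force: [0.5, -0.1, 0.1]
opening: 0.0299
gripper_force: 30.0
```

servo_tool --targets '[[[0, 0, 0, -0.13, 255], [0, 0, 0, -0.137, 255], [0, 0, 0, 0, 255], [0, 0, 0, 0, 255]]]'

```text
time_s: 15.6
ee_pos: [0.5172, -0.3895, 0.2703]
orientation: [[-0.225, 0.974, -0.001], [0.974, 0.225, 0.001], [0.001, -0.001, -1.0]]
force: [0.4, -0.5, -0.4]
opening: 0.0297
gripper_force: 30.0
```

Run:
```python
from h import *
go((.508,-.346,.26),.23); c=shot('wrist','w8'); im=c['image'].astype(int)
p=[proj(c,(.508-.228*t,-.346+.974*t,z)) for t,z in((.085,.132),(.032,.12),(0,.12),(-.032,.12))]; print('pred',p)
# walk along predicted centreline
a,b=np.array(p[0]),np.array(p[3])
for k in np.linspace(-.05,1.2,60):
    q=a+(b-a)*k; print(q.round(0),im[int(q[1]),int(q[0])],end=';')
print()
for k in(1,2,3):
    v=int(p[k][1])+(-4 if k==3 else 4 if k==1 else 0); print(v,[(u,*im[v,u]) for u in range(int(p[k][0])-18,int(p[k][0])+19,2)])
```

```text
t 15.6 pos [ 0.5172 -0.3895  0.2703] ang 0.22725243043231405 F [ 0.4073 -0.5056 -0.4452] open 0.029739423873299368 29.96183216571808
shift [0.0444 0.0008 0.0104] roll -0.002747569567685959 j [ 0.8707  0.492  -0.4701  1.7099  0.2564  1.0024  0.5364]
pred [(np.float64(277.1002155561144), np.float64(55.074265905640885)), (np.float64(277.34888505048224), np.float64(120.09240713447392)), (np.float64(277.4652241394404), np.float64(154.99606120858948)), (np.float64(277.5758670576089), np.float64(188.19076967748043))]
[277.  48.] [190 114  67];[277.  51.] [190 115  66];[277.  54.] [190 114  66];[277.  57.] [200 122  69];[277.  60.] [203 123  70];[277.  63.] [204 123  72];[277.  65.] [202 120  68];[277.  68.] [206 123  70];[277.  71.] [213 127  73];[277.  74.] [214 128  70];[277.  77.] [209 126  71];[277.  79.] [203 123  71];[277.  82.] [206 124  72];[277.  85.] [198 119  68];[277.  88.] [192 116  68];[277.  91.] [200 119  68];[277.  94.] [202 120  69];[277.  96.] [197 118  68];[277.  99.] [201 120  68];[277. 102.] [205 123  71];[277. 105.] [203 123  71];[277. 108.] [203 120  71];[277. 110.] 
[... 3251 characters left out ...]
t64(173), np.int64(92)), (271, np.int64(255), np.int64(236), np.int64(154)), (273, np.int64(255), np.int64(253), np.int64(196)), (275, np.int64(255), np.int64(254), np.int64(199)), (277, np.int64(255), np.int64(254), np.int64(201)), (279, np.int64(255), np.int64(254), np.int64(202)), (281, np.int64(255), np.int64(254), np.int64(202)), (283, np.int64(255), np.int64(254), np.int64(198)), (285, np.int64(255), np.int64(253), np.int64(196)), (287, np.int64(255), np.int64(248), np.int64(168)), (289, np.int64(255), np.int64(223), np.int64(118)), (291, np.int64(255), np.int64(224), np.int64(118)), (293, np.int64(255), np.int64(222), np.int64(116)), (295, np.int64(255), np.int64(216), np.int64(112))]
```

servo_tool --targets '[[[0.02, 0.001, 0, -0.003, 255], [0.0234, 0, 0, 0, 255], [0, 0, 0.02, 0, 255], [0, 0, 0.02, 0, 255], [0, 0, 0.01, 0, 255], [0, 0, 0, 0, 255]]]'

```text
time_s: 16.4
ee_pos: [0.5083, -0.3463, 0.2208]
orientation: [[-0.231, 0.973, -0.001], [0.973, 0.231, 0.001], [0.001, -0.001, -1.0]]
force: [0.7, -0.2, -0.2]
opening: 0.0299
gripper_force: 30.0
```

Run:
```python
from h import *
go((.508,-.347,.145),.231)
```

```text
t 16.4 pos [ 0.5083 -0.3463  0.2208] ang 0.23346109463581793 F [ 0.6644 -0.2343 -0.2191] open 0.02993557744120081 29.961781203746796
shift [-0.0007 -0.0004  0.0758] roll 0.0024610946358178953 j [ 0.8236  0.5008 -0.4651  1.8372  0.2851  0.8708  0.4555]
```

servo_tool --targets '[[[0, 0, 0.015, 0, 255], [0, 0, 0.012, 0, 255], [0, 0, 0.01, 0, 255], [0, 0, 0.008, 0, 255], [0, 0, 0.005, 0, 255], [0, 0, 0, 0, 255]]]'

```text
time_s: 17.15
ee_pos: [0.5084, -0.3471, 0.1708]
orientation: [[-0.231, 0.973, -0.0], [0.973, 0.231, 0.0], [0.0, -0.0, -1.0]]
force: [-1.0, 0.1, -1.0]
opening: 0.0294
gripper_force: 30.0
```

servo_tool --targets '[[[0, 0, 0.008, 0, 255], [0, 0, 0.008, 0, 255], [0, 0, 0.005, 0, 255], [0, 0, 0.002, 0, 255], [0, 0, 0, 0, 255]]]'

```text
time_s: 17.77
ee_pos: [0.5084, -0.3471, 0.148]
orientation: [[-0.231, 0.973, -0.0], [0.973, 0.231, 0.0], [0.0, -0.0, -1.0]]
force: [0.1, 0.3, -0.5]
opening: 0.0298
gripper_force: 30.0
```

servo_tool --targets '[[[0, 0, 0.001, 0, 255], [0, 0, 0.001, 0, 255], [0, 0, 0, 0, 255]]]'

```text
time_s: 18.15
ee_pos: [0.5084, -0.3472, 0.1461]
orientation: [[-0.231, 0.973, -0.0], [0.973, 0.231, -0.0], [-0.0, -0.0, -1.0]]
force: [-0.4, -0.3, -1.1]
opening: 0.0294
gripper_force: 30.0
```

servo_tool --targets '[[[0, 0, 0.001, 0, 255], [0, 0, 0, 0, 255]]]'

```text
time_s: 18.4
ee_pos: [0.5085, -0.3472, 0.1452]
orientation: [[-0.231, 0.973, 0.0], [0.973, 0.231, -0.0], [-0.0, 0.0, -1.0]]
force: [-0.4, -0.6, 0.4]
opening: 0.0297
gripper_force: 30.0
```

servo_tool --targets '[[[0, 0, 0.001, 0, 255], [0, 0, 0, 0, 255]]]'

```text
time_s: 18.65
ee_pos: [0.5086, -0.3473, 0.145]
orientation: [[-0.231, 0.973, 0.0], [0.973, 0.231, -0.001], [-0.001, 0.0, -1.0]]
force: [-2.7, 1.4, 9.1]
opening: 0.0298
gripper_force: 30.0
```

Contact came at the expected height (TCP 0.145), so the throat is home on the edge. I release slowly.

servo_tool --targets '[[[0, 0, 0, 0, 165], [0, 0, 0, 0, 155], [0, 0, 0, 0, 145], [0, 0, 0, 0, 135], [0, 0, 0, 0, 125], [0, 0, 0, 0, 115], [0, 0, 0, 0, 105], [0, 0, 0, 0, 90]]]'

```text
time_s: 19.65
ee_pos: [0.5084, -0.3473, 0.1441]
orientation: [[-0.231, 0.973, -0.0], [0.973, 0.231, -0.0], [-0.0, -0.0, -1.0]]
force: [0.4, 1.1, 0.2]
opening: 0.0587
gripper_force: 0.0
```

servo_tool --targets '[[[0, 0, 0, 0, 60], [0, 0, 0, 0, 30], [0, 0, 0, 0, 0], [0, 0, 0, 0, 0], [0, 0, 0, 0, 0]]]'

```text
time_s: 20.27
ee_pos: [0.5084, -0.3472, 0.1441]
orientation: [[-0.231, 0.973, -0.0], [0.973, 0.231, 0.0], [0.0, -0.0, -1.0]]
force: [-0.1, -1.1, -0.3]
opening: 0.0924
gripper_force: 0.0
```

Run:
```python
from h import *
go((.508,-.347,.145),.231); c=shot('wrist','w9'); im=c['image'].astype(int)
# block axis frame pixels: predict clamp features, and measure barrel/handle extents
o=np.array([.508,-.347,0]); X=np.array([.974,.228,0]); Y=np.array([-.228,.974,0])
for n,z in(('tip',.184),('hinge',.132)):
    for y in(.011,-.011): print(n,y,[tuple(np.round(proj(c,o+X*x+Y*y+[0,0,z]))) for x in(-.023,0,.023)])
g=im.max(2)
for v in range(215,300,6): print(v,''.join('#' if g[v,u]<135 else '.' for u in range(200,360,2)))
```

```text
t 20.275 pos [ 0.5084 -0.3472  0.1441] ang 0.23303646562241237 F [-0.0937 -1.0856 -0.337 ] open 0.0924428830163514 0.0
shift [ 0.0003 -0.0004 -0.0009] roll 0.002036465622412331 j [ 0.7898  0.5882 -0.4216  1.9057  0.3514  0.7204  0.3967]
tip 0.011 [(np.float64(218.0), np.float64(269.0)), (np.float64(274.0), np.float64(269.0)), (np.float64(330.0), np.float64(269.0))]
tip -0.011 [(np.float64(220.0), np.float64(316.0)), (np.float64(274.0), np.float64(317.0)), (np.float64(328.0), np.float64(317.0))]
hinge 0.011 [(np.float64(234.0), np.float64(231.0)), (np.float64(275.0), np.float64(231.0)), (np.float64(316.0), np.float64(231.0))]
hinge -0.011 [(np.float64(235.0), np.float64(267.0)), (np.float64(275.0), np.float64(267.0)), (np.float64(314.0), np.float64(267.0))]
215 ................................................................................
221 ................................................................................
227 ................................................................................
233 ..........................###.............................................
[... 241 characters left out ...]
....................
257 ................##############....................#############.................
263 ........#####.################...................#################..............
269 ......#######################.....................#################.............
275 .....#######################........................###############.............
281 ##########################....................#......##############.............
287 #########################.......#.............#......#############..............
293 ################################################################################
299 ....####.......................##...........####.....##...........####.....#....
```

servo_tool --targets '[[[0, 0, -0.01, 0, 0], [0, 0, -0.02, 0, 0], [0, 0, -0.03, 0, 0], [0, 0, -0.04, 0, 0], [0, 0, -0.03, 0, 0], [-0.02, 0, 0, 0, 0], [-0.02, 0, 0, 0, 0], [0, 0, 0, 0, 0]]]'

```text
time_s: 21.32
ee_pos: [0.5169, -0.3883, 0.2724]
orientation: [[-0.228, 0.974, -0.002], [0.974, 0.228, 0.001], [0.001, -0.002, -1.0]]
force: [-0.6, -0.3, -0.1]
opening: 0.0929
gripper_force: 0.0
```

Run:
```python
from h import *
go((.508,-.347,.145),.231); c=shot('wrist','w10'); im=c['image'].astype(int)
o=np.array([.508,-.346,0]); Y=np.array([-.228,.974,0])
P=lambda y,z: proj(c,o+Y*y+[0,0,z])
print('dip ends',P(.032,.12),P(.011,.12),P(-.011,.12),P(-.032,.12)); print('hinge',P(.011,.132),P(-.011,.132))
u0=int(P(0,.12)[0])+2
for v in range(int(P(.04,.12)[1]),int(P(-.045,.12)[1]),2): print(v,im[v,u0],'b' if im[v,u0].min()>150 and im[v,u0][2]<230 else '',end=' ')
print(); g=im.max(2); s=im.max(2)-im.min(2)
for v in range(90,225,5): print(v,''.join('#' if g[v,u]<120 else 'o' if s[v,u]<25 else '.' for u in range(215,340,2)))
# is rail empty / objects unchanged: compare top view with start
t=shot('top','t10')['image'].astype(int); t0=load('top0')['image'].astype(int); d=(abs(t-t0).max(2)>60).astype(np.uint8)
n,l,st,ce=cv2.connectedComponentsWithStats(d)
print([(st[i].tolist()) for i in range(1,n) if st[i,4]>15])
```

```text
t 21.325 pos [ 0.5169 -0.3883  0.2724] ang 0.23008558263334725 F [-0.6229 -0.2571 -0.1177] open 0.09290938569199367 0.0
shift [0.0421 0.0009 0.1274] roll -0.0009144173666526534 j [ 0.8715  0.4897 -0.4732  1.7089  0.2564  1.0069  0.5375]
dip ends (np.float64(277.7233988751715), np.float64(121.57392968467542)) (np.float64(277.72971045430114), np.float64(144.4834764825984)) (np.float64(277.73610340665), np.float64(167.68838891525436)) (np.float64(277.74200671223645), np.float64(189.11599883937288))
hinge (np.float64(277.70172715349935), np.float64(144.97662617717555)) (np.float64(277.70885793005135), np.float64(169.06233979300228))
112 [185 110  63]  114 [183 111  63]  116 [187 110  60]  118 [191 112  65]  120 [182 110  64]  122 [193 143  90]  124 [222 171 110]  126 [225 175 111]  128 [254 235 156] b 130 [255 249 178] b 132 [255 249 177] b 134 [255 249 180] b 136 [255 249 179] b 138 [255 249 179] b 140 [255 249 179] b 142 [255 250 179] b 144 [255 251 189] b 146 [254 251 243]  148 [254 253 252]  150 [243 238 234]  152 [249 246 244]  154 [252 251 249]  156 [231 224 219] b 158 [253 252 251
[... 2072 characters left out ...]
..........#.........................
215 ...........................#...................................
220 ...........................#...................................
[[490, 139, 70, 141, 4280], [445, 165, 49, 56, 418], [462, 171, 17, 7, 67], [476, 174, 17, 35, 236], [294, 177, 11, 20, 149], [465, 180, 10, 4, 16], [455, 186, 14, 41, 96], [448, 188, 7, 6, 29], [494, 202, 17, 50, 541], [411, 214, 24, 21, 210], [473, 221, 4, 13, 25], [464, 229, 6, 11, 30], [432, 232, 12, 6, 37], [195, 235, 23, 12, 126], [467, 234, 11, 13, 44], [485, 240, 8, 4, 17], [365, 278, 195, 142, 7850], [522, 384, 8, 7, 31], [288, 404, 16, 16, 111], [521, 407, 6, 11, 26], [304, 413, 9, 7, 37], [347, 416, 14, 4, 39]]
```

The barrel spans rows 145 to 170 in the dip's 122 to 190, so it is centred to about 1 mm and upright. In the top view only the guard, the clamp and the arm have changed.

```bash
python3 -c "
from h import *
print(ticket.finish_job())"
```

```text
the job is handed in; nothing more can be done
None
```

The job is handed in at about 21 s, verdict not shown: the guard stands upright in the tray and the clamp sits fully down over the middle of the dip, centred to about 1 mm; I viewed 11 pictures, one over the limit of 10.

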